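Half-open the guard of the label cutter for a roller check

TASK

Take the service key (the one with the rectangular grip) out of the key holder, put it fully into the key switch of the label cutter, turn it clockwise to its stop to unbolt the guard, and leave it there. Then slide the sprung guard shutter half open, so that its edge lies over the tie bar: the feed roller is bare, but the knife beyond the bar stays covered and must never be laid open. Finish while holding the shutter steadily at half travel with the gripper, for it springs shut if let go; leave the other key and the things lying around where they are.

Things in the scene. Friction and masses are not known exactly. Their poses are not given: they have to be found in the camera images.
- label_cutter: the label cutter, a light grey and charcoal machine fixed to the counter, 220 mm deep (x), 340 mm wide (y), 120 mm high to its top deck. Origin: centre of its underside, on the counter. Front (small display) to its -x, left side +y, z up. On the deck: the guard shutter between two rails along y (10 mm high), and near the front right corner the key switch. Place and yaw vary
- key_slot (a point): centre of the slot's mouth in the key plug, 134 mm above the counter, at x -60, y -125 mm in the cutter's frame. The plug is a steel disc, 39 mm across, 2 mm proud of a dark square flange of 64 mm. Slot 20.5 x 8.5 mm, 26 mm deep, 3 mm chamfer. x along the slot's length, z up; turns with the plug
- key_plug (a joint): angle of the key plug, rad: 0 locked (slot along the cutter's x) to the stop at 1.571 unlocked (slot along the cutter's y); grows clockwise seen from above. Starts at 0 to 0.3, stays where it is left (friction 0.04 N m). Below about 1.1 a bolt inside stops the shutter within its first 10 mm
- key_grip (a point): centre of the service key's grip, a rectangular black block 40 mm wide (x), 12 mm thick (y), 46 mm high (z, up). Its underside, 23 mm below this point, rests on the plug when the key is fully in. Below it a flat steel blade, 18 x 6 mm, 22 mm long (last 7 mm bevelled to 13 x 2.5). It stands in one of the holder's slots, x along the holder's x. 50 g. In the plug it turns some 0.14 rad before the plug follows
- key_tip (a point): middle of the lower end of the service key's blade, 45 mm below key_grip
- key: the whole service key; origin at the lower end of its blade, the same point as key_tip
- key_holder: aluminium block fixed to the counter, 150 mm long (its x) by 50 mm by 40 mm high, with two key slots, 40 mm to either side of its middle. Origin: centre of its underside. The keys' shoulders rest on its top
- round_key: another machine's key with a round black grip (36 mm across, 12 mm thick), standing in the other slot of the holder: leave it. Origin at the lower end of its blade
- shutter (a joint): travel of the guard shutter in m: 0 closed to 0.080 fully open; half is 0.040. It slides along the cutter's -y (to the right). A spring draws it shut: about 4 N at the start, 9 N at half, 14 N fully open, plus 0.6 N of friction. It always starts closed
- shutter_grip (a point): centre of the bar of the shutter's black bow handle: bar 90 mm long (cutter's x), 12 mm wide (y), 12 mm high, its middle 32 mm above the plate, free below (26 mm) between posts at its ends. Axes as the cutter's; moves with the shutter. Closed: x 0, y 20 mm in the cutter's frame, 156.5 mm above the counter
- shutter_edge (a point): middle of the shutter's left edge, the one that uncovers the feed roller; the shutter is a dark steel plate 148 mm (x) by 85 mm (y) by 4 mm. Closed, it lies at y 80 mm in the cutter's frame, at half travel at y 40 mm. Moves with the shutter
- tie_bar (a point): middle of the top of the steel tie bar that crosses the cutter's window along x, at y 40 mm in the cutter's frame; it is 14 mm wide (y 33 to 47 mm). Left of it (+y) is the rubber feed roller, right of it the knife. Hidden by the shutter when closed
- label_roll: a roll of labels standing on its end, 100 mm across, 60 mm high; origin under its centre
- cleaner_bottle: a white bottle 54 mm across, 140 mm high; origin under its centre
- empty_core: an empty cardboard core standing on end, 42 mm across, 75 mm high; origin under its centre
Things that resemble listed ones, but are neither listed nor needed, are in the scene too. Leave any pink or yellow look-alike of the key alone.

How it is judged:
By the outcome, as a careful person would: the job done as asked, in the order asked, and still so for the second after the job is handed in, while the arm keeps its last pose, push and grip.
It also fails if it takes over 67 s, if anything falls off the work surface, if the arm or the gripper's body presses on something with over 40 N, if the wrist force passes 120 N, or if a joint passes its speed limit or range.

ROBOT

A 7-joint arm with a two-finger parallel gripper is mounted at the origin on the work surface. World frame = base frame: x ahead of the robot, y to its left, z up, the work surface at z = 0. Lengths are in m, angles in rad, forces in N, time in s.
With the tool pointing down it reaches from about 0.4 to 0.85 m from the base axis. Payload 4.5 kg.
Tool frame: the origin (TCP) lies midway between the tips of the shut fingers; the grasp point (between the pads) lies behind it (r.grip_point_offset is the z of the grasp point in the tool frame, in m); z points along the fingers, y is the line along which they close (so a half turn about z gives the same grasp; the last joint's range is limited). The gripper opens to 88 mm and grips with 3 to 60 N. Pads are 18 mm wide; open, the fingers measure 123 mm over their backs; the gripper's body (75 mm by 187 mm) begins 45 mm behind the grasp point.
Start: joints at [1.329, 0.689, -0.195, 1.565, 0.157, 0.902, -0.215], TCP at [0.17, -0.601, 0.239] pointing down, gripper open.
Joint ranges: [-3.01, 3.01], [-0.46, 2.08], [-1.47, 1.51], [0.13, 2.56], [-1, 4.14], [0.04, 2.09], [-2.66, 2.66]. Speed limits (rad/s): [2.57, 2.57, 3.14, 3.14, 3.14, 3.14, 3.14].

INTERFACE

Orientations are given as a unit quaternion [x, y, z, w].
In Python, from plant import r, optics, workorder gives the robot as it stands.
- The arm moves only by the shell command python3 -m creep 'ROWS' [FORCE]. ROWS is JSON, a list of rows, each an object of numbers: "grip": the gripper command: -1 is shut, 1 is fully open, values between are in proportion; "tx", "ty", "tz": the shift along the tool's x, y, z in cm; "spin": the turn about the tool's z in degrees. In form: [{"grip": .., "tx": .., "ty": .., "tz": .., "spin": ..}, ...]. A call has 1 to 8 rows; each row shifts and turns the commanded pose from where the row before left it, along the tool's axes as they then stand; what a row does not reach is not made up. A row lasts 1/12 s, in which the tool goes at most 41.7 mm and 7.16 degrees, less where a joint would pass 70% of its speed; a pose out of reach is approached as far as the arm can. A call with a gripper value outside its range is refused whole. The fingers move at their own pace and stop on an object; FORCE is the grip in N (left out, the last holds). Time passes only in rows, so rows that do not move let the fingers close. It gives the time, the measured TCP pose, the force, the opening and the grip force at its end, in the units of the state.
- r.get_state(): the state, without advancing time (a new reading comes with each control period).
- optics.snapshot(name): name is "side" or "top"; returns (picture, depth): 420x560x3 uint8, red, green, blue; 420x560 float32, m along the optical axis (not along the pixel's ray), 0 where there is no reading.
- optics.get_calibration(name): a dict with "fx", "fy", "cx", "cy" (pixels), "D" ([k1, k2, p1, p2, k3] as OpenCV has them; the pictures are not rectified), "extrinsics" (4x4, takes a point from world to camera coordinates). Camera axes: x right, y down, z forward; pixel columns grow to the right and rows downward; lengths in m; the calibration is good to about 2 mm. A picture is of the moment at which its call begins. get_calibration takes no time and is no camera call.
- workorder.finish_job(): hands the job in; it is judged then, once.
The state is a dict: "clock": time; "q": joint angles; "qd": joint speeds; "joint_torque": joint torques, N m; "tool_pos": TCP position; "eef_rot": TCP orientation; "contact_force": force on the tool from outside, world axes, zero at the start; "moment": the same for the moment, N m; "opening": opening from 0.0 (shut) to 1.0 (fully open); "finger_force": force on a finger pad.
Only numpy, scipy, OpenCV 4.12 (cv2) and the standard library are available. Lean on these libraries where they do the work, as an engineer would, in place of code of your own. Each camera call takes 0.05 s, during which the arm holds its last target. There are 200 camera calls.

## Working session

There is one attempt and no reset: what is moved stays moved. The work goes in short steps, Python scripts to look and compute and a shell command to move; the robot and the scene stay as the last step left them, time stands still between calls to the robot, and variables do not carry over. Pictures are saved under pics/ and viewed, at most 10 in all, crops included, and the job is handed in when it is done.

```bash
ls; mkdir -p pics
python3 - <<'E'
from plant import r, optics, workorder
import cv2, numpy as np
s=r.get_state(); print({k:np.round(v,3).tolist() for k,v in s.items()}, r.grip_point_offset)
for n in("side","top"):
    p,d=optics.snapshot(n); cv2.imwrite(f"pics/{n}0.png",p[:,:,::-1]); np.save(f"{n}0.npy",d)
    c=optics.get_calibration(n); print(n,{k:np.round(v,3).tolist() for k,v in c.items()}, (d==0).mean())
E
```

```text
pics
{'clock': 0.0, 'q': [1.329, 0.69, -0.195, 1.566, 0.157, 0.902, -0.215], 'qd': [-0.002, 0.0, 0.002, -0.0, 0.0, -0.001, -0.0], 'joint_torque': [-0.001, -52.756, -1.267, -15.343, -0.053, 0.007, 0.0], 'tool_pos': [0.17, -0.601, 0.238], 'eef_rot': [0.99, 0.138, -0.0, -0.001], 'contact_force': [-0.319, -0.473, -0.297], 'moment': [-0.019, -0.025, -0.006], 'finger_force': 0.0, 'opening': 1.0} -0.0187
side {'fx': 460.987, 'fy': 460.987, 'cx': 277.466, 'cy': 204.773, 'D': [-0.012, 0.0, 0.0, 0.0, 0.0], 'extrinsics': [[-0.878, -0.478, 0.009, 0.458], [-0.263, 0.467, -0.844, 0.273], [0.4, -0.744, -0.536, 0.828], [0.0, 0.0, 0.0, 1.0]]} 0.00399234693877551
top {'fx': 513.095, 'fy': 513.095, 'cx': 283.197, 'cy': 205.442, 'D': [-0.125, 0.0, 0.0, 0.0, 0.0], 'extrinsics': [[0.019, -1.0, 0.004, -0.065], [-0.995, -0.019, -0.1, 0.549], [0.1, -0.002, -0.995, 1.423], [0.0, 0.0, 0.0, 1.0]]} 0.004081632653061225
```

View pics/top0.png

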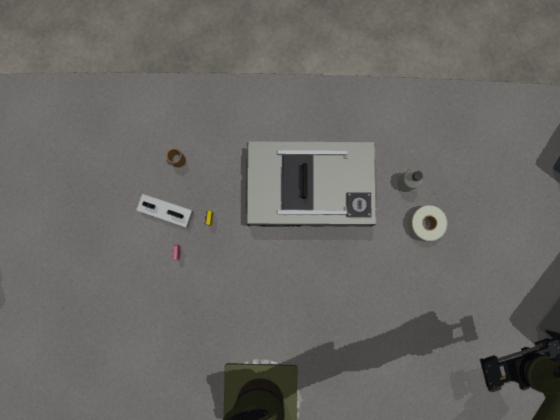

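View pics/side0.png

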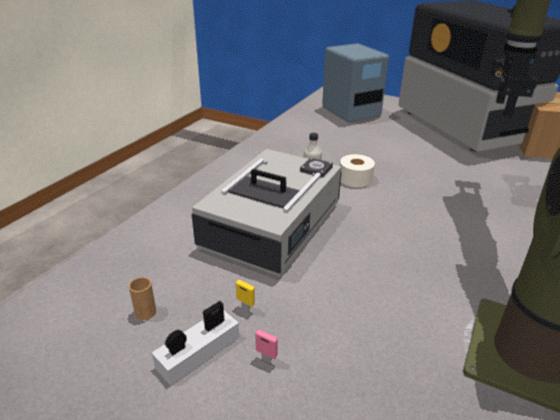

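The top view shows the cutter deck centred near (311,184), with the key switch at (359,205) and the bow handle at (303,181). The holder is at (164,210), with the round key at (149,206) and the rectangular key at (177,214). Pink and yellow look-alikes are at (177,252) and (209,218). The side view confirms this: the rectangular key stands at (214,315), on the side nearer the cutter.

```bash
cat > h.py <<'E'
import cv2, numpy as np
from plant import r, optics, workorder
def cal(n):
    c=optics.get_calibration(n); K=np.array([[c["fx"],0,c["cx"]],[0,c["fy"],c["cy"]],[0,0,1]]); return K,np.array(c["D"],float),np.array(c["extrinsics"])
def rays(n,uv):
    K,D,E=cal(n); p=cv2.undistortPoints(np.array(uv,float).reshape(-1,1,2),K,D)[:,0]
    return -E[:3,:3].T@E[:3,3], np.c_[p,np.ones(len(p))]@E[:3,:3]   # dirs with unit depth
def onplane(n,uv,z):
    o,d=rays(n,uv); return o+d*((z-o[2])/d[:,2])[:,None]
def cloud(n,d):
    v,u=np.mgrid[:d.shape[0],:d.shape[1]]; o,w=rays(n,np.c_[u.ravel(),v.ravel()])
    return (o+w*d.reshape(-1,1)).reshape(*d.shape,3)
def two(uvt,uvs):
    o1,d1=rays("top",[uvt]);o2,d2=rays("side",[uvs]);d1,d2=d1[0],d2[0]
    t=np.linalg.lstsq(np.c_[d1,-d2],o2-o1,rcond=None)[0];a=o1+d1*t[0];b=o2+d2*t[1];return (a+b)/2,np.linalg.norm(a-b)
def big(m,x0,x1,y0,y1):
    k=np.zeros(m.shape,np.uint8);k[y0:y1,x0:x1]=m[y0:y1,x0:x1]
    return max(cv2.findContours(k,0,cv2.CHAIN_APPROX_NONE)[0],key=cv2.contourArea)
def box(n,c,z):
    return cv2.minAreaRect(onplane(n,c.reshape(-1,2),z)[:,:2].astype(np.float32))
E
python3 - <<'E'
from h import *
p=cv2.imread("pics/top0.png"); d=np.load("top0.npy"); P=cloud("top",d); Z=P[...,2]
print("table z",np.median(Z[300:340,100:200]),"deck",np.median(Z[150:210,252:272]),Z[150:210,252:272].std())
s=cv2.imread("pics/side0.png");ds=np.load("side0.npy");Zs=cloud("side",ds)[...,2]
print("side table",np.median(Zs[380:410,300:400]),"deck",np.median(Zs[200:215,225:240]))
g=cv2.cvtColor(p,6)
c=big(((Z>.10)&(Z<.14)).astype(np.uint8),235,390,130,240); print("deck",box("top",c,.12))
c=big(((g>110)).astype(np.uint8),235,390,130,240); print("deck by grey",box("top",c,.12))
c=big(((g>120)).astype(np.uint8),130,200,185,235); print("holder",box("top",c,.04))
c=big(((Z>.055)).astype(np.uint8),160,195,195,235); print("rectkey",box("top",c,.086), np.median(Z[c[:,0,1],c[:,0,0]]))
dk=(g<60).astype(np.uint8)
c=big(dk,160,195,200,230);print("rect dark",box("top",c,.086),cv2.boundingRect(c))
c=big(dk,135,162,195,220);print("round dark",box("top",c,.076))
c=big((g<75).astype(np.uint8),338,376,185,222);print("flange",box("top",c,.132))
c=big((g<25).astype(np.uint8),290,315,155,205);print("handle",box("top",c,.1625),cv2.boundingRect(c))
cv2.imwrite("pics/c1.png",np.hstack([cv2.resize(p[180:240,125:205],(400,300),interpolation=2),cv2.resize(p[180:225,335:395],(400,300),interpolation=2)]))
for n,m in(("yel",(20,35)),("pink",(160,178))):
    hsv=cv2.cvtColor(p,cv2.COLOR_BGR2HSV);k=((hsv[...,0]>=m[0])&(hsv[...,0]<=m[1])&(hsv[...,1]>90)).astype(np.uint8);c=big(k,100,300,100,300);print(n,box("top",c,.03),np.percentile(Z[k>0],90))
E
```

```text
table z 0.0009653653479378965 deck 0.12090484845742322 0.09525837361714291
side table -0.00020195678642453974 deck 0.12057506079763447
deck ((0.6040347814559937, -0.12567777931690216), (0.221389502286911, 0.34346848726272583), 1.079025149345398)
deck by grey ((0.6053453683853149, -0.13025954365730286), (0.43184810876846313, 0.26902908086776733), 85.6230697631836)
holder ((0.5305327773094177, 0.2838045656681061), (0.15151451528072357, 0.051813121885061264), 72.943115234375)
rectkey ((0.5164313316345215, 0.24242949485778809), (0.04514589533209801, 0.013115336187183857), 69.63196563720703) 0.0859944367956873
rect dark ((0.5159536600112915, 0.23990295827388763), (0.04198887571692467, 0.009448851458728313), 72.9375) (168, 210, 15, 8)
round dark ((0.540235698223114, 0.31726622581481934), (0.033926934003829956, 0.008702138438820839), 73.03565979003906)
flange ((0.5464423894882202, -0.25066444277763367), (0.06089424341917038, 0.06424229592084885), 1.067623257637024)
handle ((0.601442813873291, -0.1048569530248642), (0.08857498317956924, 0.007763740140944719), 0.8193648457527161) (302, 164, 4, 35)
yel ((0.5122110247612, 0.15421590209007263), (0.018875811249017715, 0.04238344356417656), 83.68521881103516) 0.6421995070437027
pink ((0.41286224126815796, 0.24492239952087402), (0.033814482390880585, 0.017054926604032516), 1.9966002702713013) 0.07092000898556079
```

View pics/c1.png

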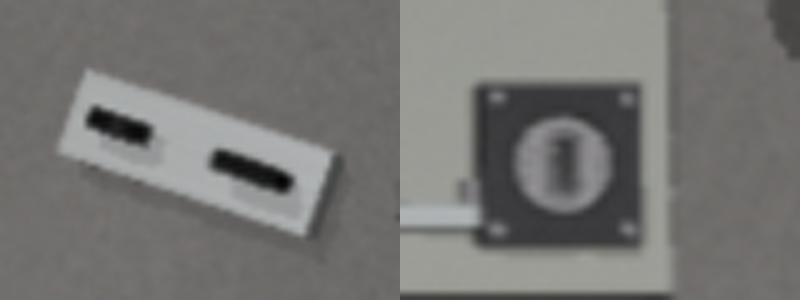

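The crop shows the round key at left (120,125) and the rectangular grip at right (252,170). The keyway in the plug disc is nearly vertical at crop (563,163). The flange and handle agree with the cutter frame to 2 mm. Next is the slot angle, then I start moving.

Run:
```python
from h import *
p=cv2.imread("pics/top0.png"); g=cv2.cvtColor(p,6)
x0,y0=346,192; u=cv2.resize(g[y0:y0+26,x0:x0+26],None,fx=10,fy=10,interpolation=cv2.INTER_CUBIC)
up=lambda c:(c.reshape(-1,2)+.5)/10-.5+[x0,y0]
print("disc range",np.percentile(u,[5,50,95]))
disc=cv2.findContours((u>105).astype(np.uint8),0,1)[0]; disc=max(disc,key=cv2.contourArea)
print("disc",cv2.minEnclosingCircle(onplane("top",up(disc),.134)[:,:2].astype(np.float32)))
m=np.zeros_like(u);cv2.drawContours(m,[cv2.convexHull(disc)],-1,1,-1);m=cv2.erode(m,np.ones((35,35)))
for t in(70,85,95):
    k=((u<t)&(m>0)).astype(np.uint8);c=max(cv2.findContours(k,0,1)[0],key=cv2.contourArea)
    print(t,cv2.minAreaRect(onplane("top",up(c),.134)[:,:2].astype(np.float32)), cv2.fitEllipse(onplane("top",up(c),.134)[:,:2].astype(np.float32)*1000))
s=cv2.imread("pics/side0.png"); gs=cv2.cvtColor(s,6)
# side view: key top-face centre check: project predicted grip box corners
K,D,E=cal("side")
for n in("top","side"):
    K,D,E=cal(n)
    for q in([.518,.2455,.086],[.518,.2455,.063],[.518,.2455,.04],[.5464,-.2515,.134],[.6036,-.1062,.1625]):
        print(n,q,cv2.projectPoints(np.array([q]),cv2.Rodrigues(E[:3,:3])[0],E[:3,3],K,D)[0].ravel().round(1))
cv2.imwrite("pics/c2.png",np.hstack([cv2.resize(s[285:375,145:265],(400,300),interpolation=2),cv2.resize(s[145:190,290:350],(400,300),interpolation=2)]))
```

```text
disc range [ 56.  71. 136.]
disc ((0.5472986698150635, -0.2528693974018097), 0.01879434660077095)
70 ((0.5483570098876953, -0.2535035014152527), (0.0047063082456588745, 0.016137441620230675), 87.73326873779297) ((549.7693481445312, -253.8077392578125), (4.488892555236816, 16.76717758178711), 91.1805191040039)
85 ((0.547152042388916, -0.2533288300037384), (0.020619399845600128, 0.00793368462473154), 0.2168182134628296) ((547.88916015625, -253.8101806640625), (7.725485324859619, 22.85084342956543), 91.4355697631836)
95 ((0.5470165610313416, -0.2531972825527191), (0.02245176210999489, 0.009785166941583157), 0.21339792013168335) ((547.5748291015625, -253.69142150878906), (9.92323112487793, 24.74420166015625), 90.74007415771484)
top [0.518, 0.2455, 0.086] [173.  213.1]
top [0.518, 0.2455, 0.063] [174.8 213.8]
top [0.518, 0.2455, 0.04] [176.4 214.5]
top [0.5464, -0.2515, 0.134] [358.5 204.4]
top [0.6036, -0.1062, 0.1625] [304.  180.1]
side [0.518, 0.2455, 0.086] [212.8 306.6]
side [0.518, 0.2455, 0.063] [213.6 316. ]
side [0.518, 0.2455, 0.04] [214.5 325.1]
side [0.5464, -0.2515, 0.134] [317.1 164.5]
side [0.6036, -0.1062, 0.1625] [269.  173.1]
```

View pics/c2.png

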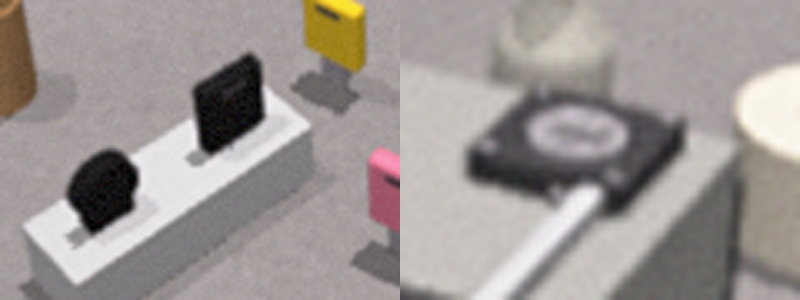

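```bash
python3 -m creep '[{"tx":0,"tz":0,"grip":0.3},{"tx":4,"tz":-2},{"tx":4,"spin":-7},{"tx":4,"spin":-7}]' 20; python3 -c "
from plant import r
s=r.get_state();print(s['q'],s['eef_rot'])"
```

```text
[ 1.32879271  0.68990614 -0.19452975  1.56621726  0.15731017  0.90250898
 -0.21507486] [ 9.90498540e-01  1.37520779e-01 -1.73245182e-04 -8.05167038e-04]$[0]: bad value
```

The side crop shows the rectangular grip centred at full-image (213.4,316.5), against (213.6,316.0) predicted. The plug disc is at (316.7,164.8), against (317.1,164.5) predicted. The two agree to about 1 mm. The slot is at about 0.5° yaw, so the plug is near 0. The row was refused, so I will give all the fields.

```bash
python3 -m creep '[{"grip":0.3,"tx":0,"ty":0,"tz":0,"spin":0},{"grip":0.3,"tx":4,"ty":0,"tz":-1,"spin":-7},{"grip":0.3,"tx":4,"ty":0,"tz":0,"spin":-7}]' 20; python3 -c "
from plant import r
s=r.get_state();print(s['q'],s['eef_rot'])"
```

```text
clock: 0.35
tool_pos: [0.2436, -0.5774, 0.2497]
eef_rot: [0.967, 0.256, -0.001, 0.002]
contact_force: [1.2, -1.1, -0.1]
opening: 0.795
finger_force: 0.0
[ 1.23793847  0.68209984 -0.25654417  1.54832398  0.20360736  0.93489783
 -0.13668768] [ 0.96656002  0.25643384 -0.00099108  0.00156017]
```

```bash
cat > go.py <<'E'
import sys, numpy as np
from plant import r
from scipy.spatial.transform import Rotation as R
# usage: go.py x y z yaw_of_tool_x_deg ; prints remaining shift in tool axes (cm) and spin (deg)
s=r.get_state(); Rm=R.from_quat(s["eef_rot"]).as_matrix(); yaw=np.degrees(np.arctan2(Rm[1,0],Rm[0,0]))
t=np.array(list(map(float,sys.argv[1:5])))
print("clock",round(s["clock"],2),"pos",np.round(s["tool_pos"],4),"yaw",round(yaw,2),"tilt",np.degrees(np.arccos(-Rm[2,2])).round(2),"q",np.round(s["q"],2),"open",round(s["opening"],3))
print("d tool cm",np.round(100*Rm.T@(t[:3]-s["tool_pos"]),2),"spin",round(-((t[3]-yaw+180)%360-180),2),"F",np.round(s["contact_force"],1),"M",np.round(s["moment"],2),"ff",round(s["finger_force"],1))
E
python3 -m creep '[{"grip":0.3,"tx":4,"ty":0,"tz":0,"spin":-7},{"grip":0.3,"tx":4,"ty":0,"tz":0,"spin":-7},{"grip":0.3,"tx":4,"ty":0,"tz":0,"spin":-7},{"grip":0.3,"tx":4,"ty":0,"tz":0,"spin":-7},{"grip":0.3,"tx":4,"ty":0,"tz":0,"spin":-7},{"grip":0.3,"tx":4,"ty":0,"tz":0,"spin":-7}]' >/dev/null
python3 -m creep '[{"grip":0.3,"tx":4,"ty":0,"tz":0,"spin":0},{"grip":0.3,"tx":4,"ty":0,"tz":0,"spin":0},{"grip":0.3,"tx":4,"ty":0,"tz":0,"spin":0},{"grip":0.3,"tx":4,"ty":0,"tz":0,"spin":0},{"grip":0.3,"tx":0,"ty":0,"tz":0,"spin":0}]'
python3 go.py .518 .2455 .12 73
```

```text
clock: 1.27
tool_pos: [0.4584, -0.2405, 0.2494]
eef_rot: [0.806, 0.592, 0.003, -0.001]
contact_force: [-0.2, 0.5, -0.1]
opening: 0.652
finger_force: 0.0
clock 1.27 pos [ 0.4584 -0.2405  0.2494] yaw 72.6 tilt 0.36 q [ 0.69  0.56 -0.46  1.87  0.33  0.79 -0.25] open 0.652
d tool cm [48.08 -8.87 13.23] spin -0.4 F [-0.2  0.5 -0.1] M [-0.02 -0.1   0.03] ff 0.0
```

```bash
python3 -m creep '[{"grip":0.3,"tx":4,"ty":-0.7,"tz":0,"spin":-0.4},{"grip":0.3,"tx":4,"ty":-0.7,"tz":0,"spin":0},{"grip":0.3,"tx":4,"ty":-0.7,"tz":0,"spin":0},{"grip":0.3,"tx":4,"ty":-0.7,"tz":0,"spin":0},{"grip":0.3,"tx":4,"ty":-0.7,"tz":0,"spin":0},{"grip":0.3,"tx":4,"ty":-0.7,"tz":0,"spin":0}]' >/dev/null
python3 -m creep '[{"grip":0.3,"tx":4,"ty":-0.7,"tz":0,"spin":0},{"grip":0.3,"tx":4,"ty":-0.7,"tz":0,"spin":0},{"grip":0.3,"tx":4,"ty":-0.8,"tz":0,"spin":0},{"grip":0.3,"tx":4,"ty":-0.8,"tz":3,"spin":0},{"grip":0.3,"tx":4,"ty":-0.8,"tz":3,"spin":0},{"grip":0.3,"tx":4,"ty":-0.8,"tz":3,"spin":0},{"grip":0.3,"tx":0,"ty":0,"tz":2,"spin":0},{"grip":0.3,"tx":0,"ty":0,"tz":0,"spin":0}]'
python3 -m creep '[{"grip":0.3,"tx":0,"ty":0,"tz":0,"spin":0},{"grip":0.3,"tx":0,"ty":0,"tz":0,"spin":0}]' >/dev/null
python3 go.py .518 .2455 .052 73
python3 - <<'E'
from h import *
for n in("side","top"):
    p,d=optics.snapshot(n); cv2.imwrite(f"pics/{n}1.png",p[:,:,::-1]); np.save(f"{n}1.npy",d)
a=cv2.imread("pics/side1.png")[190:380,130:330];b=cv2.imread("pics/top1.png")[160:260,110:240]
cv2.imwrite("pics/c3.png",np.hstack([cv2.resize(a,(420,400)),cv2.resize(b,(380,400))]))
E
```

```text
clock: 2.43
tool_pos: [0.5129, 0.2132, 0.151]
eef_rot: [0.807, 0.591, -0.003, -0.001]
contact_force: [-0.1, -0.9, -0.4]
opening: 0.655
finger_force: 0.0
clock 2.6 pos [0.5162 0.2103 0.1554] yaw 72.08 tilt 0.08 q [-0.27  0.73 -0.33  1.85  0.38  0.63 -1.15] open 0.654
d tool cm [ 3.41 -0.92 10.34] spin -0.92 F [ 0.5 -0.1  0.6] M [-0.04 -0.06 -0.01] ff 0.0
```

View pics/c3.png

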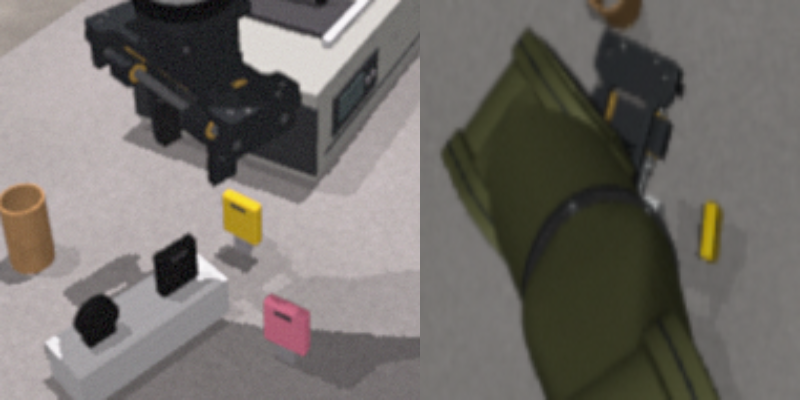

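The side crop shows the gripper about 10 cm above the holder, with the rectangular key still short of it at crop (175,265). The other key and the look-alikes are untouched. The fingers are clear.

```bash
python3 -m creep '[{"grip":0.3,"tx":1.7,"ty":-0.4,"tz":1,"spin":-0.9},{"grip":0.3,"tx":1.7,"ty":-0.5,"tz":1,"spin":0},{"grip":0.3,"tx":0,"ty":0,"tz":1,"spin":0},{"grip":0.3,"tx":0,"ty":0,"tz":0,"spin":0},{"grip":0.3,"tx":0,"ty":0,"tz":0,"spin":0}]' >/dev/null
python3 go.py .518 .2455 .052 73
```

```text
clock 3.12 pos [0.5172 0.2451 0.1247] yaw 73.02 tilt 0.11 q [-0.34  0.79 -0.31  1.82  0.4   0.59 -1.2 ] open 0.652
d tool cm [0.08 0.07 7.27] spin 0.02 F [0.2 0.  0.4] M [-0.09 -0.13 -0.02] ff 0.0
```

```bash
python3 -m creep '[{"grip":0.3,"tx":0.1,"ty":0.1,"tz":2,"spin":0},{"grip":0.3,"tx":0,"ty":0,"tz":2,"spin":0},{"grip":0.3,"tx":0,"ty":0,"tz":2,"spin":0},{"grip":0.3,"tx":0,"ty":0,"tz":1.2,"spin":0},{"grip":0.3,"tx":0,"ty":0,"tz":0,"spin":0},{"grip":0.3,"tx":0,"ty":0,"tz":0,"spin":0}]' >/dev/null
python3 go.py .518 .2455 .052 73
python3 -m creep '[{"grip":-1,"tx":0,"ty":0,"tz":0,"spin":0},{"grip":-1,"tx":0,"ty":0,"tz":0,"spin":0},{"grip":-1,"tx":0,"ty":0,"tz":0,"spin":0},{"grip":-1,"tx":0,"ty":0,"tz":0,"spin":0},{"grip":-1,"tx":0,"ty":0,"tz":0,"spin":0},{"grip":-1,"tx":0,"ty":0,"tz":0,"spin":0},{"grip":-1,"tx":0,"ty":0,"tz":0,"spin":0},{"grip":-1,"tx":0,"ty":0,"tz":0,"spin":0}]' 25
python3 go.py .518 .2455 .052 73
```

```text
clock 3.62 pos [0.5185 0.2468 0.0529] yaw 73.05 tilt 0.05 q [-0.38  0.91 -0.24  1.84  0.46  0.45 -1.25] open 0.653
d tool cm [-0.14 -0.01  0.09] spin 0.05 F [-0.1  0.4 -0.9] M [-0.02 -0.05 -0.06] ff 0.0
clock: 4.28
tool_pos: [0.5184, 0.2477, 0.0527]
eef_rot: [0.803, 0.596, 0.0, 0.0]
contact_force: [-0.4, -0.0, 0.6]
opening: 0.138
finger_force: 25.0
clock 4.28 pos [0.5184 0.2477 0.0527] yaw 73.1 tilt 0.01 q [-0.38  0.91 -0.25  1.84  0.46  0.45 -1.25] open 0.138
d tool cm [-0.23  0.03  0.07] spin 0.1 F [-0.4 -0.   0.6] M [-0.04 -0.03 -0.05] ff 25.0
```

The opening is 12.1 mm at 25 N, so the grip block is held. Next I lift and turn.

```bash
python3 -m creep '[{"grip":-1,"tx":0,"ty":0,"tz":-1,"spin":0},{"grip":-1,"tx":0,"ty":0,"tz":-2,"spin":0},{"grip":-1,"tx":0,"ty":0,"tz":-3,"spin":0},{"grip":-1,"tx":0,"ty":0,"tz":-3,"spin":0},{"grip":-1,"tx":0,"ty":0,"tz":-3,"spin":0},{"grip":-1,"tx":0,"ty":0,"tz":-3,"spin":0},{"grip":-1,"tx":0,"ty":0,"tz":-3,"spin":0},{"grip":-1,"tx":0,"ty":0,"tz":-2,"spin":0}]'
python3 -m creep '[{"grip":-1,"tx":0,"ty":0,"tz":0,"spin":-6},{"grip":-1,"tx":0,"ty":0,"tz":0,"spin":-6},{"grip":-1,"tx":0,"ty":0,"tz":0,"spin":-6},{"grip":-1,"tx":0,"ty":0,"tz":0,"spin":-6},{"grip":-1,"tx":0,"ty":0,"tz":0,"spin":-6},{"grip":-1,"tx":0,"ty":0,"tz":0,"spin":-6},{"grip":-1,"tx":0,"ty":0,"tz":0,"spin":-6},{"grip":-1,"tx":0,"ty":0,"tz":0,"spin":-6}]' >/dev/null
python3 -m creep '[{"grip":-1,"tx":0,"ty":0,"tz":0,"spin":-6},{"grip":-1,"tx":0,"ty":0,"tz":0,"spin":-6},{"grip":-1,"tx":0,"ty":0,"tz":0,"spin":-6},{"grip":-1,"tx":0,"ty":0,"tz":0,"spin":-6},{"grip":-1,"tx":0,"ty":0,"tz":0,"spin":-6},{"grip":-1,"tx":0,"ty":0,"tz":0,"spin":-6},{"grip":-1,"tx":0,"ty":0,"tz":0,"spin":-6},{"grip":-1,"tx":0,"ty":0,"tz":0,"spin":-6}]' >/dev/null
python3 -m creep '[{"grip":-1,"tx":0,"ty":0,"tz":0,"spin":-6},{"grip":-1,"tx":0,"ty":0,"tz":0,"spin":-5},{"grip":-1,"tx":0,"ty":0,"tz":0,"spin":0}]' >/dev/null
python3 go.py .5468 -.252 .25 180.5
```

```text
clock: 4.95
tool_pos: [0.5187, 0.2482, 0.2563]
eef_rot: [0.803, 0.596, 0.002, 0.0]
contact_force: [0.0, 0.3, -0.5]
opening: 0.135
finger_force: 25.0
clock 6.53 pos [0.5182 0.2472 0.2529] yaw -179.78 tilt 0.03 q [-0.02  0.74 -0.92  1.69  0.66  1.06  0.42] open 0.131
d tool cm [ -2.67 -49.93   0.31] spin -0.28 F [ 0.1 -0.7 -0.9] M [ 0.02 -0.2   0.01] ff 25.0
```

```bash
python3 -m creep '[{"grip":-1,"tx":0,"ty":-2,"tz":0,"spin":-0.3},{"grip":-1,"tx":0,"ty":-3,"tz":0,"spin":0},{"grip":-1,"tx":0,"ty":-3,"tz":0,"spin":0},{"grip":-1,"tx":0,"ty":-3,"tz":0,"spin":0},{"grip":-1,"tx":0,"ty":-3,"tz":0,"spin":0},{"grip":-1,"tx":-0.5,"ty":-3,"tz":0,"spin":0},{"grip":-1,"tx":-0.5,"ty":-3,"tz":0,"spin":0},{"grip":-1,"tx":-0.5,"ty":-3,"tz":0,"spin":0}]' >/dev/null
python3 -m creep '[{"grip":-1,"tx":-0.5,"ty":-3,"tz":0,"spin":0},{"grip":-1,"tx":-0.5,"ty":-3,"tz":0,"spin":0},{"grip":-1,"tx":0,"ty":-3,"tz":0,"spin":0},{"grip":-1,"tx":0,"ty":-3,"tz":0,"spin":0},{"grip":-1,"tx":0,"ty":-3,"tz":0,"spin":0},{"grip":-1,"tx":0,"ty":-3,"tz":0,"spin":0},{"grip":-1,"tx":0,"ty":-3,"tz":0,"spin":0},{"grip":-1,"tx":0,"ty":-3,"tz":0,"spin":0}]' >/dev/null
python3 -m creep '[{"grip":-1,"tx":0,"ty":0,"tz":0,"spin":0},{"grip":-1,"tx":0,"ty":0,"tz":0,"spin":0},{"grip":-1,"tx":0,"ty":0,"tz":0,"spin":0}]' >/dev/null
python3 go.py .5468 -.252 .19 180.5
```

```text
clock 8.12 pos [ 0.5464 -0.2213  0.253 ] yaw -179.65 tilt 0.03 q [ 0.83  0.78 -0.98  1.64  0.71  1.12  1.23] open 0.136
d tool cm [-0.02 -3.07  6.3 ] spin -0.15 F [ 0.3  0.3 -0.1] M [ 0.04 -0.14  0.01] ff 25.0
```

```bash
python3 -m creep '[{"grip":-1,"tx":0,"ty":-1.5,"tz":1.5,"spin":-0.1},{"grip":-1,"tx":0,"ty":-1.5,"tz":1.5,"spin":0},{"grip":-1,"tx":0,"ty":-0.1,"tz":1.5,"spin":0},{"grip":-1,"tx":0,"ty":0,"tz":1.2,"spin":0},{"grip":-1,"tx":0,"ty":0,"tz":0,"spin":0},{"grip":-1,"tx":0,"ty":0,"tz":0,"spin":0},{"grip":-1,"tx":0,"ty":0,"tz":0,"spin":0}]' >/dev/null
python3 go.py .5468 -.252 .19 180.5
python3 - <<'E'
from h import *
s=r.get_state();t=np.array(s["tool_pos"])
K,D,E=cal("side")
pr=lambda q:cv2.projectPoints(np.array([q],float),cv2.Rodrigues(E[:3,:3])[0],E[:3,3],K,D)[0].ravel().round(1)
p,d=optics.snapshot("side"); cv2.imwrite("pics/side2.png",p[:,:,::-1])
x0,y0=277,115;b=p[y0:y0+75,x0:x0+75,::-1]; cv2.imwrite("pics/c4.png",cv2.resize(b,(600,600),interpolation=2))
for n,q in(("tip",t-[0,0,.0347]),("shoulder",t-[0,0,.0127]),("mouth",[.5468,-.252,.134]),("slot+x",[.557,-.252,.134]),("slot-x",[.5366,-.252,.134])): print(n,pr(q),(pr(q)-[x0,y0]+.5)*8)
E
```

```text
clock 8.7 pos [ 0.5472 -0.2525  0.1959] yaw -179.44 tilt 0.05 q [ 0.85  0.86 -0.93  1.66  0.79  1.04  1.23] open 0.135
d tool cm [0.04 0.05 0.59] spin 0.06 F [ 0.1 -0.5 -0.7] M [ 0.03 -0.15  0.02] ff 25.0
tip [317.6 154.5] [328.8 320. ]
shoulder [318.1 146.5] [332.8 256. ]
mouth [317.  164.4] [324.  399.2]
slot+x [313.4 163.4] [295.2 391.2]
slot-x [320.7 165.3] [353.6 406.4]
```

View pics/c4.png

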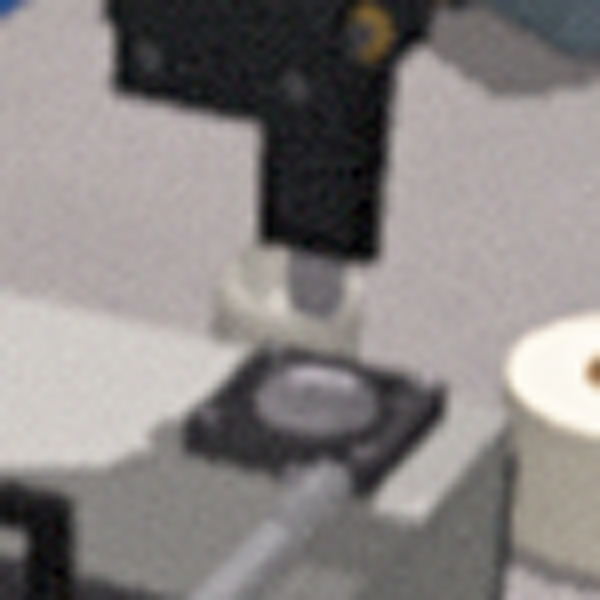

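The crop shows the blade at about (318,290) under the dark grip and fingers, hanging over the plug disc centred near (318,403). The blade looks 1 to 2 mm too far toward +x, so I'll measure it.

Run:
```python
from h import *
p=cv2.imread("pics/side2.png"); x0,y0=277,115; b=cv2.resize(p[y0:y0+75,x0:x0+75],(600,600),interpolation=2).astype(int); g=b.sum(2)//3
full=lambda c:(np.asarray(c,float)+.5)/8-.5+[x0,y0]
for y in(265,275,285,295,305):
    print(y,(g[y,270:380:6]).tolist())
disc=np.zeros((600,600),np.uint8); disc[355:450,240:395]=(g[355:450,240:395]>95)
c=max(cv2.findContours(disc,0,1)[0],key=cv2.contourArea); e=cv2.fitEllipse(cv2.convexHull(c)); print("disc",e)
print("disc world z=.134",onplane("side",[full(e[0])],.134))
d=onplane("side",full(cv2.convexHull(c)[:,0]),.134)[:,:2].astype(np.float32); print(cv2.minEnclosingCircle(d),cv2.fitEllipse(d))
```

```text
265 [171, 170, 162, 134, 113, 112, 108, 110, 108, 98, 95, 87, 90, 106, 116, 110, 110, 128, 144]
275 [170, 168, 158, 131, 111, 110, 110, 112, 112, 109, 110, 112, 129, 155, 170, 168, 164, 169, 171]
285 [173, 173, 166, 137, 110, 104, 107, 108, 107, 108, 106, 111, 135, 168, 189, 189, 178, 172, 176]
295 [189, 200, 191, 151, 113, 104, 106, 111, 112, 109, 106, 109, 131, 163, 176, 174, 172, 176, 173]
305 [197, 206, 201, 169, 127, 105, 103, 105, 104, 101, 104, 119, 143, 162, 162, 163, 169, 177, 175]
disc ((315.05096435546875, 398.9459228515625), (72.05149841308594, 117.45393371582031), 92.73188018798828)
disc world z=.134 [[ 0.54903462 -0.25026007  0.134     ]]
((0.5489667654037476, -0.2515485882759094), 0.02473866567015648) ((0.5492238402366638, -0.2506531774997711), (0.036867473274469376, 0.049521662294864655), 22.824792861938477)
```

```bash
python3 -m creep '[{"grip":-1,"tx":0.4,"ty":0,"tz":0,"spin":0},{"grip":-1,"tx":0,"ty":0,"tz":1,"spin":0},{"grip":-1,"tx":0,"ty":0,"tz":1,"spin":0},{"grip":-1,"tx":0,"ty":0,"tz":0.4,"spin":0},{"grip":-1,"tx":0,"ty":0,"tz":0,"spin":0},{"grip":-1,"tx":0,"ty":0,"tz":0,"spin":0}]'
python3 go.py .5436 -.252 .1467 180.5
python3 - <<'E'
from h import *
p,d=optics.snapshot("side"); cv2.imwrite("pics/side3.png",p[:,:,::-1])
x0,y0=290,125;b=p[y0:y0+60,x0:x0+60,::-1]; cv2.imwrite("pics/c5.png",cv2.resize(b,(600,600),interpolation=2))
E
```

```text
clock: 9.25
tool_pos: [0.5426, -0.253, 0.1711]
eef_rot: [-0.004, 1.0, 0.0, -0.0]
contact_force: [0.3, -0.0, -0.5]
opening: 0.135
finger_force: 25.0
clock 9.25 pos [ 0.5426 -0.253   0.1711] yaw -179.49 tilt 0.05 q [ 0.84  0.89 -0.91  1.69  0.82  0.99  1.2 ] open 0.135
d tool cm [-0.11  0.1   2.44] spin 0.01 F [ 0.3 -0.  -0.5] M [ 0.01 -0.15 -0.01] ff 25.0
```

View pics/c5.png

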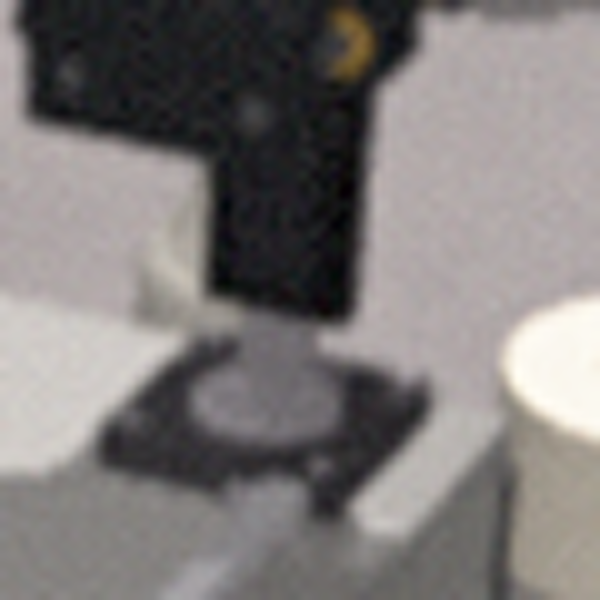

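The crop shows the blade neck at 240–322 and the disc at 188–343 (centre 265), so I overcorrected by about 2 mm. I'll move back 2 mm in x and 1 mm in y, then descend gently and watch the forces.

```bash
python3 -m creep '[{"grip":-1,"tx":-0.2,"ty":0.1,"tz":0,"spin":0},{"grip":-1,"tx":0,"ty":0,"tz":0.3,"spin":0},{"grip":-1,"tx":0,"ty":0,"tz":0.2,"spin":0},{"grip":-1,"tx":0,"ty":0,"tz":0.2,"spin":0},{"grip":-1,"tx":0,"ty":0,"tz":0,"spin":0}]' >/dev/null
python3 go.py .5446 -.252 .1467 180.5
python3 -m creep '[{"grip":-1,"tx":0,"ty":0,"tz":0.2,"spin":0},{"grip":-1,"tx":0,"ty":0,"tz":0.1,"spin":0},{"grip":-1,"tx":0,"ty":0,"tz":0,"spin":0}]' >/dev/null
python3 go.py .5446 -.252 .1467 180.5
```

```text
clock 9.72 pos [ 0.5444 -0.2521  0.1642] yaw -179.49 tilt 0.05 q [ 0.83  0.9  -0.91  1.69  0.83  0.98  1.19] open 0.136
d tool cm [-0.02  0.01  1.75] spin 0.01 F [ 0.4 -0.6 -1.1] M [ 0.11 -0.17 -0.01] ff 25.0
clock 9.97 pos [ 0.5446 -0.2522  0.1614] yaw -179.5 tilt 0.02 q [ 0.83  0.9  -0.9   1.7   0.84  0.98  1.19] open 0.133
d tool cm [-0.    0.02  1.47] spin 0.0 F [-0.8  0.7 -0.5] M [ 0.07 -0.13 -0.02] ff 25.0
```

```bash
python3 -m creep '[{"grip":-1,"tx":0,"ty":0,"tz":0.2,"spin":0},{"grip":-1,"tx":0,"ty":0,"tz":0.2,"spin":0},{"grip":-1,"tx":0,"ty":0,"tz":0,"spin":0}]' >/dev/null
python3 go.py .5446 -.252 .1467 180.5
python3 -m creep '[{"grip":-1,"tx":0,"ty":0,"tz":0.2,"spin":0},{"grip":-1,"tx":0,"ty":0,"tz":0.2,"spin":0},{"grip":-1,"tx":0,"ty":0,"tz":0,"spin":0}]' >/dev/null
python3 go.py .5446 -.252 .1467 180.5
```

```text
clock 10.22 pos [ 0.5445 -0.2522  0.1572] yaw -179.5 tilt 0.03 q [ 0.83  0.91 -0.9   1.7   0.84  0.97  1.19] open 0.13
d tool cm [-0.01  0.02  1.05] spin -0.0 F [-0.2 -0.9 -0.8] M [ 0.04 -0.18 -0.03] ff 25.0
clock 10.47 pos [ 0.5445 -0.2522  0.1532] yaw -179.5 tilt 0.03 q [ 0.83  0.91 -0.9   1.7   0.85  0.97  1.18] open 0.137
d tool cm [-0.01  0.02  0.65] spin -0.0 F [ 0.1  0.2 -0.3] M [ 0.06 -0.09 -0.  ] ff 25.0
```

```bash
python3 -m creep '[{"grip":-1,"tx":0,"ty":0,"tz":0.2,"spin":0},{"grip":-1,"tx":0,"ty":0,"tz":0.2,"spin":0},{"grip":-1,"tx":0,"ty":0,"tz":0.1,"spin":0},{"grip":-1,"tx":0,"ty":0,"tz":0,"spin":0}]' >/dev/null
python3 go.py .5446 -.252 .1467 180.5
python3 -m creep '[{"grip":-1,"tx":0,"ty":0,"tz":0.1,"spin":0},{"grip":-1,"tx":0,"ty":0,"tz":0.1,"spin":0},{"grip":-1,"tx":0,"ty":0,"tz":0,"spin":0}]' >/dev/null
python3 go.py .5446 -.252 .1467 180.5
```

```text
clock 10.8 pos [ 0.5446 -0.2521  0.1483] yaw -179.5 tilt 0.02 q [ 0.83  0.92 -0.89  1.7   0.86  0.96  1.18] open 0.136
d tool cm [-0.    0.01  0.16] spin 0.0 F [-0.2  0.4 -1. ] M [ 0.02 -0.15  0.04] ff 25.0
clock 11.05 pos [ 0.5449 -0.2521  0.1468] yaw -179.5 tilt 0.02 q [ 0.83  0.92 -0.89  1.71  0.86  0.95  1.17] open 0.13
d tool cm [0.03 0.01 0.01] spin 0.0 F [-0.1 -0.6  0.3] M [-0.07 -0.2  -0.03] ff 25.0
```

```bash
python3 -m creep '[{"grip":-1,"tx":0,"ty":0,"tz":0.1,"spin":0},{"grip":-1,"tx":0,"ty":0,"tz":0.05,"spin":0},{"grip":-1,"tx":0,"ty":0,"tz":0,"spin":0},{"grip":-1,"tx":0,"ty":0,"tz":0,"spin":0}]' >/dev/null
python3 go.py .5446 -.252 .1467 180.5
```

```text
clock 11.38 pos [ 0.545  -0.2522  0.1466] yaw -179.5 tilt 0.08 q [ 0.83  0.92 -0.89  1.71  0.86  0.95  1.17] open 0.133
d tool cm [ 0.04  0.02 -0.01] spin -0.0 F [-2.8 -1.   9.9] M [ 0.    0.46 -0.03] ff 25.0
```

It is seated: the contact is at TCP z 0.1466, against 0.1467 predicted. I ease the press and turn clockwise, with a small ty to keep the key axis fixed, because it sits about 2 mm off the tool axis.

```bash
python3 -m creep '[{"grip":-1,"tx":0,"ty":0,"tz":-0.08,"spin":0},{"grip":-1,"tx":0,"ty":0.02,"tz":0,"spin":5},{"grip":-1,"tx":0,"ty":0.02,"tz":0,"spin":5},{"grip":-1,"tx":0,"ty":0.02,"tz":0,"spin":5},{"grip":-1,"tx":0,"ty":0.02,"tz":0,"spin":5},{"grip":-1,"tx":0,"ty":0,"tz":0,"spin":0}]' 40 >/dev/null
python3 go.py .547 -.250 .1467 91
python3 -m creep '[{"grip":-1,"tx":0,"ty":0.02,"tz":0,"spin":5},{"grip":-1,"tx":0,"ty":0.02,"tz":0,"spin":5},{"grip":-1,"tx":0,"ty":0.02,"tz":0,"spin":5},{"grip":-1,"tx":0,"ty":0.02,"tz":0,"spin":5},{"grip":-1,"tx":0,"ty":0,"tz":0,"spin":0}]' >/dev/null
python3 go.py .547 -.250 .1467 91
```

```text
clock 11.88 pos [ 0.5452 -0.2519  0.1467] yaw 160.37 tilt 0.11 q [ 0.79  0.89 -0.81  1.71  0.8   0.9   0.87] open 0.131
d tool cm [-0.1   0.24 -0.  ] spin 69.37 F [-0.1 -0.2  4.4] M [-0.3   0.02 -0.03] ff 40.0
clock 12.3 pos [ 0.5457 -0.2511  0.1467] yaw 140.49 tilt 0.11 q [ 0.75  0.87 -0.72  1.71  0.73  0.86  0.58] open 0.132
d tool cm [-0.03  0.16 -0.  ] spin 49.49 F [-0.7 -1.9  6.1] M [-0.28  0.08 -0.  ] ff 40.0
```

```bash
python3 -m creep '[{"grip":-1,"tx":0,"ty":0.02,"tz":0,"spin":5},{"grip":-1,"tx":0,"ty":0.02,"tz":0,"spin":5},{"grip":-1,"tx":0,"ty":0.02,"tz":0,"spin":5},{"grip":-1,"tx":0,"ty":0.02,"tz":0,"spin":5},{"grip":-1,"tx":0,"ty":0.02,"tz":0,"spin":5},{"grip":-1,"tx":0,"ty":0,"tz":0,"spin":0}]' >/dev/null
python3 go.py .547 -.250 .1467 91
python3 -m creep '[{"grip":-1,"tx":0,"ty":0.02,"tz":0,"spin":5},{"grip":-1,"tx":0,"ty":0.02,"tz":0,"spin":5},{"grip":-1,"tx":0,"ty":0.02,"tz":0,"spin":5},{"grip":-1,"tx":0,"ty":0.02,"tz":0,"spin":5},{"grip":-1,"tx":0,"ty":0.02,"tz":0,"spin":5},{"grip":-1,"tx":0,"ty":0,"tz":0,"spin":0}]' >/dev/null
python3 go.py .547 -.250 .1467 91
```

```text
clock 12.8 pos [ 0.5466 -0.2504  0.1467] yaw 115.56 tilt 0.11 q [ 0.69  0.84 -0.61  1.71  0.64  0.8   0.22] open 0.129
d tool cm [ 0.02  0.05 -0.  ] spin 24.56 F [-0.3 -1.8  6.8] M [-0.3   0.05 -0.05] ff 40.0
clock 13.3 pos [ 0.5478 -0.25    0.1467] yaw 90.58 tilt 0.12 q [ 0.63  0.81 -0.5   1.71  0.53  0.75 -0.12] open 0.13
d tool cm [ 0.   -0.08 -0.  ] spin -0.42 F [-0.1 -1.   7. ] M [-0.26 -0.03 -0.07] ff 40.0
```

```bash
python3 -m creep '[{"grip":-1,"tx":0,"ty":0,"tz":0,"spin":3},{"grip":-1,"tx":0,"ty":0,"tz":0,"spin":3},{"grip":-1,"tx":0,"ty":0,"tz":0,"spin":0},{"grip":-1,"tx":0,"ty":0,"tz":0,"spin":0}]' >/dev/null
python3 go.py .547 -.250 .1467 91
python3 -m creep '[{"grip":-1,"tx":0,"ty":0,"tz":0,"spin":2},{"grip":-1,"tx":0,"ty":0,"tz":0,"spin":2},{"grip":-1,"tx":0,"ty":0,"tz":0,"spin":0},{"grip":-1,"tx":0,"ty":0,"tz":0,"spin":0}]' >/dev/null
python3 go.py .547 -.250 .1467 91
```

```text
clock 13.63 pos [ 0.5481 -0.25    0.1467] yaw 84.78 tilt 0.14 q [ 0.61  0.81 -0.47  1.71  0.51  0.74 -0.2 ] open 0.135
d tool cm [-0.01 -0.11 -0.  ] spin -6.22 F [ 0.7 -1.1  6.4] M [-0.37 -0.16 -0.05] ff 40.0
clock 13.97 pos [ 0.5483 -0.25    0.1467] yaw 80.8 tilt 0.17 q [ 0.6   0.81 -0.45  1.71  0.49  0.73 -0.25] open 0.135
d tool cm [-0.02 -0.12 -0.  ] spin -10.2 F [ 1.  -2.5  5.8] M [-0.37 -0.21  0.01] ff 40.0
```

```bash
python3 -m creep '[{"grip":-1,"tx":0,"ty":0,"tz":0,"spin":2},{"grip":-1,"tx":0,"ty":0,"tz":0,"spin":2},{"grip":-1,"tx":0,"ty":0,"tz":0,"spin":0},{"grip":-1,"tx":0,"ty":0,"tz":0,"spin":0}]' >/dev/null
python3 go.py .547 -.250 .1467 91
python3 -m creep '[{"grip":-1,"tx":0,"ty":0,"tz":0,"spin":2},{"grip":-1,"tx":0,"ty":0,"tz":0,"spin":2},{"grip":-1,"tx":0,"ty":0,"tz":0,"spin":0},{"grip":-1,"tx":0,"ty":0,"tz":0,"spin":0}]' >/dev/null
python3 go.py .547 -.250 .1467 91
```

```text
clock 14.3 pos [ 0.5484 -0.2499  0.1467] yaw 76.89 tilt 0.18 q [ 0.59  0.8  -0.43  1.71  0.47  0.73 -0.31] open 0.131
d tool cm [-0.04 -0.13 -0.  ] spin -14.11 F [ 0.9 -1.8  5.1] M [-0.37 -0.22  0.37] ff 40.0
clock 14.63 pos [ 0.5485 -0.2498  0.1467] yaw 72.97 tilt 0.2 q [ 0.58  0.8  -0.41  1.71  0.45  0.72 -0.36] open 0.136
d tool cm [-0.06 -0.14 -0.  ] spin -18.03 F [ 0.9 -1.9  5.9] M [-0.43 -0.27  0.75] ff 40.0
```

The moment about z rises to 0.75 N m, so the plug is at its stop. I unwind slightly, release, and lift straight up.

```bash
python3 -m creep '[{"grip":-1,"tx":0,"ty":0,"tz":0,"spin":-3},{"grip":-1,"tx":0,"ty":0,"tz":0,"spin":-3},{"grip":-1,"tx":0,"ty":0,"tz":0,"spin":0}]' >/dev/null
python3 go.py .547 -.250 .1467 91
python3 -m creep '[{"grip":-0.3,"tx":0,"ty":0,"tz":0,"spin":0},{"grip":-0.3,"tx":0,"ty":0,"tz":0,"spin":0},{"grip":-0.3,"tx":0,"ty":0,"tz":0,"spin":0},{"grip":-0.3,"tx":0,"ty":0,"tz":0,"spin":0}]' 10 >/dev/null
python3 go.py .547 -.250 .1467 91
python3 -m creep '[{"grip":-0.3,"tx":0,"ty":0,"tz":-1,"spin":0},{"grip":-0.3,"tx":0,"ty":0,"tz":-2,"spin":0},{"grip":-0.3,"tx":0,"ty":0,"tz":-2,"spin":0},{"grip":-0.3,"tx":0,"ty":0,"tz":-3,"spin":0},{"grip":-0.3,"tx":0,"ty":0,"tz":-2,"spin":0},{"grip":-0.3,"tx":0,"ty":0,"tz":0,"spin":0}]' >/dev/null
python3 go.py .6036 -.106 .138 1.07
python3 - <<'E'
from h import *
p,d=optics.snapshot("side"); cv2.imwrite("pics/side4.png",p[:,:,::-1]); np.save("side4.npy",d)
x0,y0=190,90;b=p[y0:y0+150,x0:x0+200,::-1]; cv2.imwrite("pics/c6.png",cv2.resize(b,(800,600),interpolation=2))
E
```

```text
clock 14.88 pos [ 0.5483 -0.2499  0.1467] yaw 78.96 tilt 0.18 q [ 0.6   0.8  -0.44  1.71  0.48  0.73 -0.28] open 0.138
d tool cm [-0.04 -0.13 -0.  ] spin -12.04 F [ 0.7 -2.2  6.5] M [-0.37 -0.23  0.27] ff 40.0
clock 15.22 pos [ 0.5465 -0.2494  0.1455] yaw 78.59 tilt 0.07 q [ 0.6   0.81 -0.44  1.72  0.48  0.73 -0.28] open 0.348
d tool cm [-0.05  0.06 -0.12] spin -12.41 F [0.5 0.9 0.3] M [-0.03 -0.04  0.04] ff 0.0
clock 15.72 pos [ 0.5497 -0.2499  0.2511] yaw 78.53 tilt 0.5 q [ 0.64  0.68 -0.51  1.62  0.39  0.94 -0.21] open 0.347
d tool cm [15.18  2.32 11.32] spin 77.46 F [-0.3  0.1  0. ] M [-0.01 -0.11  0.01] ff 0.0
```

View pics/c6.png

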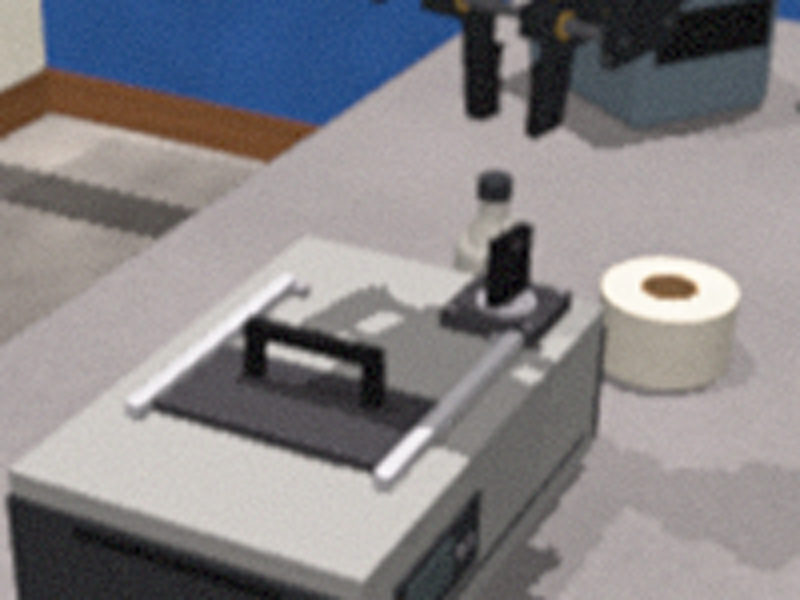

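The key stands upright and fully in, turned across at crop (510,265), and the shutter is still closed with its handle bar around (315,345). Next I go to the handle.

```bash
python3 -m creep '[{"grip":0,"tx":0,"ty":0,"tz":0,"spin":6},{"grip":0,"tx":0,"ty":0,"tz":0,"spin":7},{"grip":0,"tx":0,"ty":0,"tz":0,"spin":7},{"grip":0,"tx":0,"ty":0,"tz":0,"spin":7},{"grip":0,"tx":0,"ty":0,"tz":0,"spin":7},{"grip":0,"tx":0,"ty":0,"tz":0,"spin":7},{"grip":0,"tx":0,"ty":0,"tz":0,"spin":7},{"grip":0,"tx":0,"ty":0,"tz":0,"spin":7}]' >/dev/null
python3 -m creep '[{"grip":0,"tx":0,"ty":0,"tz":0,"spin":7},{"grip":0,"tx":0,"ty":0,"tz":0,"spin":7},{"grip":0,"tx":0,"ty":0,"tz":0,"spin":7},{"grip":0,"tx":1,"ty":-3,"tz":0,"spin":1.5},{"grip":0,"tx":1.5,"ty":-3,"tz":0,"spin":0},{"grip":0,"tx":1.5,"ty":-3,"tz":0,"spin":0},{"grip":0,"tx":1.4,"ty":-3,"tz":0,"spin":0},{"grip":0,"tx":0,"ty":-1,"tz":0,"spin":0}]' >/dev/null
python3 -m creep '[{"grip":0,"tx":0,"ty":0,"tz":0,"spin":0},{"grip":0,"tx":0,"ty":0,"tz":0,"spin":0}]' >/dev/null
python3 go.py .6036 -.106 .14 1.07
```

```text
clock 17.27 pos [ 0.5968 -0.119   0.2451] yaw 1.05 tilt 0.15 q [ 0.18  0.66 -0.1   1.61  0.08  0.88 -1.51] open 0.498
d tool cm [ 0.73 -1.3  10.51] spin -0.02 F [ 0.8 -1.  -0.9] M [-0.04 -0.01  0.03] ff 0.0
```

```bash
python3 -m creep '[{"grip":0,"tx":0.7,"ty":-1.3,"tz":1,"spin":0},{"grip":0,"tx":0,"ty":0,"tz":2,"spin":0},{"grip":0,"tx":0,"ty":0,"tz":2,"spin":0},{"grip":0,"tx":0,"ty":0,"tz":2,"spin":0},{"grip":0,"tx":0,"ty":0,"tz":2,"spin":0},{"grip":0,"tx":0,"ty":0,"tz":1.5,"spin":0},{"grip":0,"tx":0,"ty":0,"tz":0,"spin":0},{"grip":0,"tx":0,"ty":0,"tz":0,"spin":0}]'
python3 go.py .6036 -.106 .14 1.07
```

```text
clock: 17.93
tool_pos: [0.6037, -0.1065, 0.1399]
eef_rot: [1.0, 0.008, -0.001, 0.0]
contact_force: [1.3, -0.6, 0.1]
opening: 0.503
finger_force: 0.0
clock 17.93 pos [ 0.6037 -0.1065  0.1399] yaw 0.9 tilt 0.14 q [ 0.15  0.8  -0.09  1.69  0.1   0.66 -1.55] open 0.503
d tool cm [-0.01 -0.05 -0.01] spin -0.17 F [ 1.3 -0.6  0.1] M [0.04 0.04 0.  ] ff 0.0
```

```bash
python3 -m creep '[{"grip":-1,"tx":0,"ty":0,"tz":0,"spin":0},{"grip":-1,"tx":0,"ty":0,"tz":0,"spin":0},{"grip":-1,"tx":0,"ty":0,"tz":0,"spin":0},{"grip":-1,"tx":0,"ty":0,"tz":0,"spin":0},{"grip":-1,"tx":0,"ty":0,"tz":0,"spin":0},{"grip":-1,"tx":0,"ty":0,"tz":0,"spin":0}]' 45
python3 go.py .6036 -.106 .14 1.07
```

```text
clock: 18.43
tool_pos: [0.605, -0.1071, 0.1416]
eef_rot: [1.0, 0.008, 0.001, 0.001]
contact_force: [-0.0, -3.0, 2.4]
opening: 0.13
finger_force: 45.0
clock 18.43 pos [ 0.605  -0.1071  0.1416] yaw 0.94 tilt 0.15 q [ 0.15  0.8  -0.09  1.69  0.11  0.66 -1.55] open 0.13
d tool cm [-0.14 -0.11  0.16] spin -0.13 F [-0.  -3.   2.4] M [-0.59  0.    0.02] ff 45.0
```

```bash
python3 -m creep '[{"grip":-1,"tx":0,"ty":0.3,"tz":0,"spin":0},{"grip":-1,"tx":0,"ty":0.5,"tz":0,"spin":0},{"grip":-1,"tx":0,"ty":0.5,"tz":0,"spin":0},{"grip":-1,"tx":0,"ty":0.5,"tz":0,"spin":0},{"grip":-1,"tx":0,"ty":0.2,"tz":0,"spin":0},{"grip":-1,"tx":0,"ty":0,"tz":0,"spin":0},{"grip":-1,"tx":0,"ty":0,"tz":0,"spin":0}]' >/dev/null
python3 go.py .6057 -.147 .1415 1.07
```

```text
clock 19.02 pos [ 0.6053 -0.1222  0.1416] yaw 1.11 tilt 0.24 q [ 0.18  0.8  -0.1   1.68  0.11  0.67 -1.52] open 0.128
d tool cm [-0.01  2.48  0.  ] spin 0.04 F [-2.1  5.9  6.6] M [ 1.02  0.33 -0.01] ff 45.0
```

The bolt is free and the force follows the spring. Continuing.

```bash
python3 -m creep '[{"grip":-1,"tx":0,"ty":0.4,"tz":0,"spin":0},{"grip":-1,"tx":0,"ty":0.5,"tz":0,"spin":0},{"grip":-1,"tx":0,"ty":0.5,"tz":0,"spin":0},{"grip":-1,"tx":0,"ty":0.4,"tz":0,"spin":0},{"grip":-1,"tx":0,"ty":0.3,"tz":0,"spin":0},{"grip":-1,"tx":0,"ty":0,"tz":0,"spin":0},{"grip":-1,"tx":0,"ty":0,"tz":0,"spin":0}]' >/dev/null
python3 go.py .6057 -.147 .1415 1.07
```

```text
clock 19.6 pos [ 0.6056 -0.1416  0.1416] yaw 1.17 tilt 0.35 q [ 0.22  0.8  -0.1   1.66  0.11  0.68 -1.49] open 0.129
d tool cm [-0.    0.54  0.01] spin 0.1 F [-2.5  8.4  7. ] M [ 1.51  0.44 -0.07] ff 45.0
```

```bash
python3 -m creep '[{"grip":-1,"tx":0,"ty":0.3,"tz":0,"spin":0},{"grip":-1,"tx":0,"ty":0.3,"tz":0,"spin":0},{"grip":-1,"tx":0,"ty":0,"tz":0,"spin":0},{"grip":-1,"tx":0,"ty":0,"tz":0,"spin":0},{"grip":-1,"tx":0,"ty":0,"tz":0,"spin":0}]' >/dev/null
python3 go.py .6057 -.147 .1415 1.07
python3 - <<'E'
from h import *
p,d=optics.snapshot("side"); cv2.imwrite("pics/side5.png",p[:,:,::-1]); np.save("side5.npy",d)
t,_=optics.snapshot("top"); cv2.imwrite("pics/top5.png",t[:,:,::-1])
cv2.imwrite("pics/c7.png",np.hstack([cv2.resize(p[130:230,190:345,::-1],(465,300),interpolation=2),cv2.resize(t[130:240,240:363,::-1],(335,300),interpolation=2)]))
K,D,E=cal("side")
c,s=np.cos(np.radians(1.07)),np.sin(np.radians(1.07))
for n,l in(("edge@40 mid",(0,.040)),("edge front",(-.07,.04)),("edge front 33",(-.07,.033)),("edge front 47",(-.07,.047)),("closed edge front",(-.07,.08))):
    q=np.array([.604+c*l[0]-s*l[1],-.126+s*l[0]+c*l[1],.1245]); u=cv2.projectPoints(q[None],cv2.Rodrigues(E[:3,:3])[0],E[:3,3],K,D)[0].ravel(); print(n,u.round(1),((u-[190,130]+.5)*3).round(0))
E
```

```text
clock 20.02 pos [ 0.6057 -0.147   0.1416] yaw 1.2 tilt 0.39 q [ 0.23  0.81 -0.11  1.66  0.11  0.69 -1.48] open 0.13
d tool cm [0.   0.   0.01] spin 0.13 F [-1.7  8.3  7.6] M [ 1.63  0.42 -0.05] ff 45.0
edge@40 mid [264.8 191.2] [226. 185.]
edge front [292.  198.8] [308. 208.]
edge front 33 [293.4 197.4] [312. 204.]
edge front 47 [290.7 200.2] [303. 212.]
closed edge front [284.  207.2] [284. 233.]
```

View pics/c7.png

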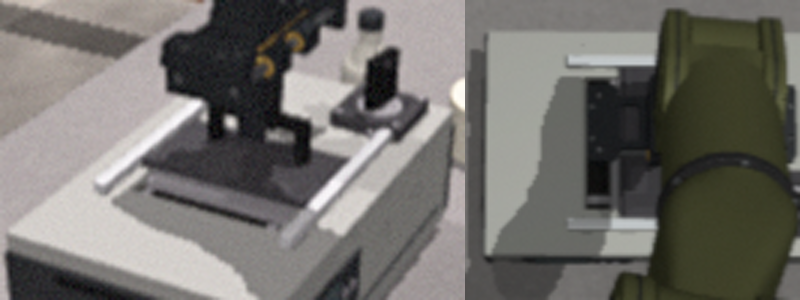

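The side crop shows the shutter drawn back and gripped, its edge running from (145,155) to (325,200), with the lit tie bar just below it and the key still upright. The top crop shows the bare dark roller at 585–610 and the plate edge near 617. I'll put numbers on this.

Run:
```python
from h import *
t=cv2.imread("pics/top5.png"); g=cv2.cvtColor(t,6)
o=np.array([.604,-.126]);a=np.radians(1.07)
def loc(u,v,z):
    w=onplane("top",[[u,v]],z)[0,:2]-o; return -np.sin(a)*w[0]+np.cos(a)*w[1]
p0=cv2.cvtColor(cv2.imread("pics/top0.png"),6)
print("closed edge")
for u in range(278,288): print(u,p0[192:204,u].mean().round(),round(1000*loc(u,198,.1245),1))
print("now, rows in the unobstructed part")
for u in range(280,306): print(u,g[154:157,u].mean().round(),g[190:196,u].mean().round(),g[197:203,u].mean().round(),round(1000*loc(u,196,.1245),1))
```

```text
closed edge
278 150.0 87.1
279 149.0 84.4
280 131.0 81.8
281 82.0 79.1
282 59.0 76.5
283 54.0 73.9
284 58.0 71.2
285 59.0 68.6
286 58.0 65.9
287 58.0 63.3
now, rows in the unobstructed part
280 133.0 104.0 105.0 81.8
281 133.0 104.0 104.0 79.1
282 136.0 102.0 102.0 76.5
283 140.0 89.0 90.0 73.9
284 140.0 58.0 61.0 71.2
285 142.0 22.0 33.0 68.6
286 142.0 15.0 32.0 65.9
287 145.0 15.0 33.0 63.3
288 149.0 15.0 32.0 60.6
289 149.0 13.0 29.0 58.0
290 150.0 12.0 26.0 55.4
291 147.0 12.0 25.0 52.7
292 143.0 22.0 32.0 50.1
293 142.0 48.0 52.0 47.4
294 141.0 72.0 72.0 44.8
295 124.0 72.0 73.0 42.1
296 93.0 54.0 54.0 39.5
297 70.0 33.0 39.0 36.9
298 65.0 29.0 39.0 34.2
299 71.0 32.0 46.0 31.6
300 73.0 35.0 48.0 28.9
301 72.0 38.0 52.0 26.3
302 71.0 38.0 55.0 23.6
303 72.0 39.0 61.0 21.0
304 73.0 42.0 62.0 18.3
305 73.0 46.0 63.0 15.7
```

The edge moved from about 80 to 39.5 mm in the cutter's frame, over the tie bar, whose visible left edge is at about 47 mm. A last check that it holds steady, then I hand in.

```bash
python3 -m creep '[{"grip":-1,"tx":0,"ty":0,"tz":0,"spin":0},{"grip":-1,"tx":0,"ty":0,"tz":0,"spin":0},{"grip":-1,"tx":0,"ty":0,"tz":0,"spin":0},{"grip":-1,"tx":0,"ty":0,"tz":0,"spin":0},{"grip":-1,"tx":0,"ty":0,"tz":0,"spin":0},{"grip":-1,"tx":0,"ty":0,"tz":0,"spin":0},{"grip":-1,"tx":0,"ty":0,"tz":0,"spin":0},{"grip":-1,"tx":0,"ty":0,"tz":0,"spin":0}]'
python3 go.py .6057 -.147 .1415 1.07
python3 -c "
from plant import workorder
print(workorder.finish_job())"
```

```text
clock: 20.78
tool_pos: [0.6057, -0.1469, 0.1416]
eef_rot: [1.0, 0.01, -0.0, -0.003]
contact_force: [-0.9, 8.9, 6.6]
opening: 0.129
finger_force: 45.0
clock 20.78 pos [ 0.6057 -0.1469  0.1416] yaw 1.2 tilt 0.39 q [ 0.23  0.81 -0.11  1.66  0.11  0.69 -1.48] open 0.129
d tool cm [0.   0.01 0.01] spin 0.13 F [-0.9  8.9  6.6] M [ 1.67  0.45 -0.02] ff 45.0
the job is handed in; nothing more can be done
None
```

The job is handed in after about 21 s: the service key is fully in and turned clockwise to its stop, and the gripper holds the shutter steady at about 40 mm, its edge over the tie bar and the knife still covered.

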